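Hold the locomotive over its packing layer

TASK

Pack this model set: pick up the notched brown board from its battens and lay it flat on the roofs of the two wagons in the wooden tray, centred and running the same way as the tray, and let go of it. Then take the locomotive off its track, lift it over the row of boxed models in between and stop with it level, centred and lengthwise (either way round) about 15 mm above the middle of the board, never touching the board, so that I can slide foam strips under it. Finish still gripping it there, hovering and still, and leave the wagons, the boxed rows, the little house, the dish and the stapler where they are.

Things in the scene. Friction and masses are not known exactly. Their poses are not given: they have to be found in the camera images.
- sheet_center (a point): centre of the separator, a loose brown board 200 mm long (x) x 96 wide (y) x 6 thick (z up), 90 g; both long sides have a finger notch in the middle, 70 mm long and 26 deep, which leaves a waist 44 mm wide (in y) to grip. It starts lying on two wooden battens 30 mm high under its ends; under the waist there is only a strip 30 mm wide and 6 mm high. The point is at mid-thickness, 3 mm above its underside.
- tray: wooden tray fixed to the table, 204 mm long (x) x 104 wide (y), walls 25 mm high; a wagon stands in the bay at each end, the middle bay (106 mm long) is empty; origin at the centre of its underside
- tray_rest (a point): centre of the layer in the tray: on the tray's middle, level with the wagon roofs, 53 mm above the table; axes as the tray's (x lengthwise). The board's underside comes here.
- loco_center (a point): centre of the model locomotive, green, about 176 mm long (x) plus buffers x 34 wide (y) x 52 high (z up), about 0.35 kg; the point is 26 mm above its wheel bottoms and 26 below its flat roof. The straight sides to grip span 16 to 50 mm above the wheel bottoms, under them bogies 30 mm wide over the wheels. Starts standing on a piece of track whose rail tops are 12 mm above the table. Nothing on the roof within 30 mm of the middle.
- wagon_a: loose goods wagon standing crosswise in the tray bay on the -x side, 34 x 88 x 48 mm high, flat roof; origin at the centre of its underside
- wagon_b: the same wagon in the bay on the tray's +x side; origin at the centre of its underside
- row_a: loose row of boxed models standing on the table on the left (+y) of the tray, one block 300 mm long (x) x 50 wide (y) x 90 high; origin at the centre of its underside
- row_b: the same kind of row on the right (-y) of the tray; origin at the centre of its underside
- house: little model house, 80 x 100 x 88 mm high, loose, beyond the work; origin under its centre
- dish: round brass dish, 100 mm across, 30 high, loose, beyond the work; origin under its centre
- stapler: stapler lying flat, 130 x 34 x 39 mm, loose, beyond the work; origin under its centre
Mind the look-alikes: they are no part of the job. There is more than one size of the part that bears sheet_center; the job needs the smallest.

How it is judged:
By the outcome, as a careful person would: the job done as asked, in the order asked, and still so for the second after the job is handed in, while the arm keeps its last pose, push and grip.
It also fails if it takes over 67 s, if anything falls off the work surface, if the arm or the gripper's body presses on something with over 40 N, if the wrist force passes 120 N, or if a joint passes its speed limit or range.

ROBOT

A 6-joint arm with a two-finger parallel gripper is mounted at the origin on the work surface. World frame = base frame: x ahead of the robot, y to its left, z up, the work surface at z = 0. Lengths are in m, angles in degrees, forces in N, time in s.
With the tool pointing down it reaches from about 0.25 to 0.775 m from the base axis. Payload 4 kg.
Tool frame: the origin (TCP) lies midway between the tips of the shut fingers; the grasp point (between the pads) lies 19 mm behind it; z points along the fingers, y is the direction in which the jaws open and shut (so a half turn about z gives the same grasp; the last joint's range is limited). The gripper opens to 85 mm and grips with 20 to 120 N. Pads are 22 mm wide; open, the fingers measure 114 mm over their backs; the gripper's body (76 mm by 85 mm) begins 54 mm behind the grasp point. The pads swing forward as they close: fully open they stand 13 mm farther back than shut.
Start: joints at [-80.907, 4.996, 78.535, -0, 96.463, -5.907], TCP at [0.142, -0.531, 0.231] pointing down, gripper open.
Joint ranges: [-177.83, 177.83], [-43.37, 116.18], [15.69, 146.23], [-61.86, 241.86], [9.47, 152.12], [-147.06, 147.06]. Speed limits (degrees/s): [159.86, 159.86, 180, 180, 180, 180].

INTERFACE

Orientations are given as a 3x3 rotation matrix whose columns are the frame's x, y, z axes.
In Python, from rig import sensors, vision, r gives the robot as it stands.
- The arm moves only by the tool play_rows, never from a script. Its argument "rows" is a list of rows, each a list of 2 entries, a list of its own where there are three numbers: the shift along the tool's x, y, z in cm, then the turn about the tool's z in degrees. In form: [[[dx, dy, dz], yaw], ...]. A call has 1 to 5 rows; each row shifts and turns the commanded pose from where the row before left it, along the tool's axes as they then stand; what a row does not reach is not made up. A row lasts 1/12 s, in which the tool goes at most 41.7 mm and 7.16 degrees, less where a joint would pass 70% of its speed; a pose out of reach is approached as far as the arm can. A call is refused whole if a number of a shift passes 4.17 or a number of a turn 7.16, either way. A call with a gripper value outside its range is refused whole. "gripper" is the opening, from 0 (shut) to 1 (fully open), set as the call begins (left out, the last holds). The fingers move at their own pace and stop on an object; the grip force is fixed at half the most. Time passes only in rows, so rows that do not move let the fingers close. It gives the time, the measured TCP pose, the force and the opening at its end, in the units of the state.
- sensors.sense(): the state, without advancing time (a new reading comes with each control period).
- vision.get_image(name): name is "scene" or "top" or "wrist"; returns the picture (420x560x3 uint8, red, green, blue); there is no depth.
- vision.camera_model(name): a dict with "fx", "fy", "cx", "cy" (pixels), "k1" (the pictures are not rectified: a ray, as slopes to the right and down, at radius r is drawn at 1 + k1 r^2 times it, then the intrinsics apply), "camera_from_world" (4x4, takes a point from world to camera coordinates). Camera axes: x right, y up, looking along -z (the intrinsics and any distortion apply to the point x, -y, -z); pixel columns grow to the right and rows downward; lengths in m; the calibration is good to about 2 mm. A picture is of the moment at which its call begins: read the wrist's pose just before it. camera_model takes no time and is no camera call; for the wrist camera it gives the pose at the moment of the call.
- r.close_job(): hands the job in, once; it reports no verdict.
The state is a dict: "time_s": time; "joint_positions": joint angles; "qvel": joint speeds; "effort": joint torques, N m; "eef_pos": TCP position; "eef_rot": TCP orientation; "wrist_force": force on the tool from outside, world axes, zero at the start; "torque": the same for the moment, N m; "opening": finger opening in m.
Only numpy, scipy, OpenCV 4.12 (cv2) and the standard library are available. Lean on these libraries where they do the work, as an engineer would, in place of code of your own. Each camera call takes 0.05 s, during which the arm holds its last target. There are 200 camera calls.

## Working session

There is one attempt and no reset: what is moved stays moved. The work goes in short steps, Python scripts to look and compute and a tool call to move; the robot and the scene stay as the last step left them, time stands still between calls to the robot, and variables do not carry over. Pictures are saved under pics/ and viewed, about 8 in all and at most 12, crops included, and the job is handed in when it is done.

Besides the shell and the picture viewer there is one more tool, called after "Call:" in YAML: its name, and indented under it one key for each argument. play_rows: Moves the arm, as the interface text tells. Its arguments: {"type":"object","properties":{"rows":{"type":"array","items":{"type":"array"}},"gripper":{"type":"number"}},"required":["rows"]}

```bash
mkdir -p pics; ls; python3 - <<'E'
from rig import sensors, vision, r
import cv2, numpy as np
s=sensors.sense(); print(s['time_s'],s['eef_pos'],s['eef_rot'],s['opening'])
for n in ("scene","top"):
    im=vision.get_image(n); cv2.imwrite(f'pics/{n}0.png',im[:,:,::-1])
    c=vision.camera_model(n); print(n,{k:np.round(v,4).tolist() for k,v in c.items()})
E
```

```text
pics
0.0 [ 0.14226401 -0.53075604  0.23010212] [[ 9.65932770e-01  2.58792894e-01 -3.49998898e-04]
 [ 2.58793012e-01 -9.65930148e-01  2.26411131e-03]
 [ 2.47861430e-04 -2.27755658e-03 -9.99997376e-01]] 0.08534468091633468
scene {'fx': 460.4312, 'fy': 460.4312, 'cx': 280.1524, 'cy': 206.6411, 'k1': 0.0046, 'camera_from_world': [[-0.2568, 0.9664, -0.0029, 0.2475], [-0.7575, -0.1994, 0.6216, 0.3284], [0.6002, 0.1619, 0.7833, -1.6701], [0.0, 0.0, 0.0, 1.0]]}
top {'fx': 511.0038, 'fy': 511.0038, 'cx': 277.0643, 'cy': 214.5707, 'k1': -0.0424, 'camera_from_world': [[-0.0117, -0.9998, 0.0185, -0.1191], [0.9832, -0.0081, 0.1823, -0.5362], [-0.1821, 0.0203, 0.9831, -1.3076], [0.0, 0.0, 0.0, 1.0]]}
```

View pics/top0.png

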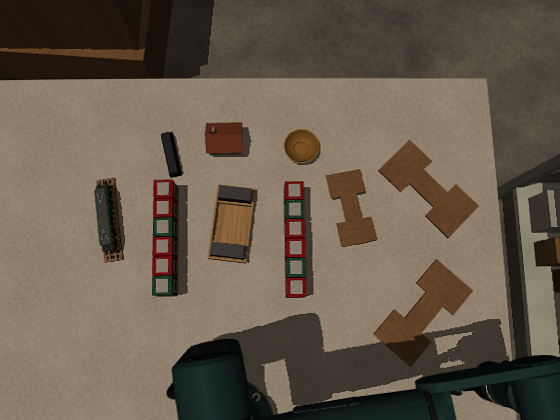

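View pics/scene0.png

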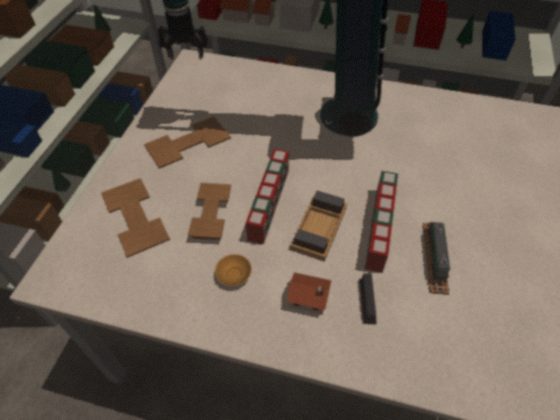

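The top view shows three notched boards, at px (350,208), (428,187) and (423,312). The first is clearly the smallest and is my candidate. The tray is at (232,223), the loco on its track at (107,220), and the rows at (164,238) and (295,240). In the scene view the board is at (210,212), the tray at (318,224) and the loco at (437,250).

```bash
cat > h.py <<'E'
import numpy as np, cv2
from rig import sensors, vision, r
def ray(c,u,v):
    x=(u-c['cx'])/c['fx']; y=(v-c['cy'])/c['fy']; xd,yd=x,y
    for _ in range(8):
        k=1+c['k1']*(x*x+y*y); x,y=xd/k,yd/k
    M=np.array(c['camera_from_world']); R=M[:3,:3]
    return -R.T@M[:3,3], R.T@np.array([x,-y,-1.])
def plane(c,p,z):
    out=[]
    for u,v in np.atleast_2d(p):
        o,d=ray(c,u,v); out.append((o+d*(z-o[2])/d[2])[:2])
    return np.array(out)
def tri(c1,p1,c2,p2):
    o1,d1=ray(c1,*p1); o2,d2=ray(c2,*p2)
    t=np.linalg.lstsq(np.c_[d1,-d2],o2-o1,rcond=None)[0]
    a,b=o1+t[0]*d1,o2+t[1]*d2
    return (a+b)/2, np.linalg.norm(a-b)
def proj(c,P):
    M=np.array(c['camera_from_world']); q=M[:3,:3]@np.array(P)+M[:3,3]
    x,y=q[0]/-q[2],-q[1]/-q[2]; k=1+c['k1']*(x*x+y*y)
    return np.array([c['fx']*x*k+c['cx'],c['fy']*y*k+c['cy']])
def mask(im,lo,hi):
    return cv2.inRange(cv2.cvtColor(im,cv2.COLOR_RGB2HSV),np.array(lo),np.array(hi))
def blobs(m,amin=200):
    cs,_=cv2.findContours(m,cv2.RETR_EXTERNAL,cv2.CHAIN_APPROX_NONE)
    return [c for c in cs if cv2.contourArea(c)>amin]
E
python3 - <<'E'
from h import *
ims={n:cv2.imread(f'pics/{n}0.png')[:,:,::-1].copy() for n in('top','scene')}
C={n:vision.camera_model(n) for n in ims}
for n,pts in dict(top=[(350,208),(340,185),(340,182),(430,187),(232,223),(236,192),(107,220),(112,250),(60,150),(425,312)],scene=[(210,212),(318,224),(437,250),(130,215)]).items():
    hsv=cv2.cvtColor(ims[n],cv2.COLOR_RGB2HSV); print(n,[(p,hsv[p[1],p[0]].tolist()) for p in pts])
for n in ims:
    m=mask(ims[n],(4,85,50),(18,255,200))
    for b in blobs(m,300):
        rc=cv2.minAreaRect(b); mm=cv2.moments(b); c=(mm['m10']/mm['m00'],mm['m01']/mm['m00'])
        w=plane(C[n],c,.033)[0]; pw=plane(C[n],b[:,0,:].astype(float),.036)
        r2=cv2.minAreaRect(pw.astype(np.float32))
        print(n,np.round(c,1),cv2.contourArea(b),w.round(3),'rect',np.round(r2[0],3),np.round(r2[1],3),round(r2[2],1))
big=np.hstack([cv2.resize(ims['top'][165:265,310:390],None,fx=5,fy=5,interpolation=2)[:, :400],cv2.resize(ims['top'][175:275,85:165],None,fx=5,fy=5,interpolation=2)])
cv2.imwrite('pics/crop1.png',big[:, :, ::-1])
E
```

```text
top [((350, 208), [14, 158, 95]), ((340, 185), [14, 158, 102]), ((340, 182), [14, 159, 98]), ((430, 187), [14, 159, 98]), ((232, 223), [15, 147, 132]), ((236, 192), [10, 28, 55]), ((107, 220), [5, 30, 51]), ((112, 250), [12, 139, 33]), ((60, 150), [16, 62, 143]), ((425, 312), [14, 159, 98])]
scene [((210, 212), [14, 137, 119]), ((318, 224), [15, 131, 156]), ((437, 250), [42, 20, 64]), ((130, 215), [13, 136, 122])]
top [425.6 304.7] 3182.0 [ 0.294 -0.513] rect [ 0.276 -0.505] [0.128 0.264] 47.3
top [230.5 230.3] 2311.0 [0.496 0.   ] rect [ 0.516 -0.002] [0.106 0.205] 82.7
top [350.7 207.6] 2027.5 [ 0.556 -0.325] rect [ 0.557 -0.324] [0.202 0.097] 10.7
top [428.5 188.2] 3418.5 [ 0.608 -0.541] rect [ 0.609 -0.539] [0.264 0.13 ] 43.4
top [301.1 145.7] 945.5 [ 0.731 -0.193] rect [ 0.731 -0.193] [0.1   0.095] 89.7
top [223.7 137.2] 1099.0 [0.757 0.021] rect [0.757 0.02 ] [0.089 0.104] 1.6
top [86.8 52.6] 935.0 [1.016 0.416] rect [1.011 0.46 ] [0.418 0.037] 89.2
scene [308.1 291.2] 1201.5 [0.745 0.017] rect [0.746 0.016] [0.093 0.105] 0.4
scene [232.8 269.9] 914.0 [ 0.735 -0.192] rect [ 0.736 -0.191] [0.098 0.097] 14.8
scene [319.3 227.4] 1277.5 [0.538 0.003] rect [0.533 0.   ] [0.106 0.214] 83.0
scene [ 35.3 215. ] 1110.5 [ 0.706 -0.811] rect [ 0.708 -0.814] [0.197 0.114] 81.2
scene [209.4 211.6] 1409.0 [ 0.565 -0.322] rect [ 0.559 -0.323] [0.209 0.096] 10.7
scene [134.6 217.3] 2396.0 [ 0.64  -0.526] rect [ 0.634 -0.531] [0.265 0.125] 43.8
scene [186.1 141.5] 1623.0 [ 0.304 -0.501] rect [ 0.302 -0.496] [0.13  0.263] 47.4
```

View pics/crop1.png

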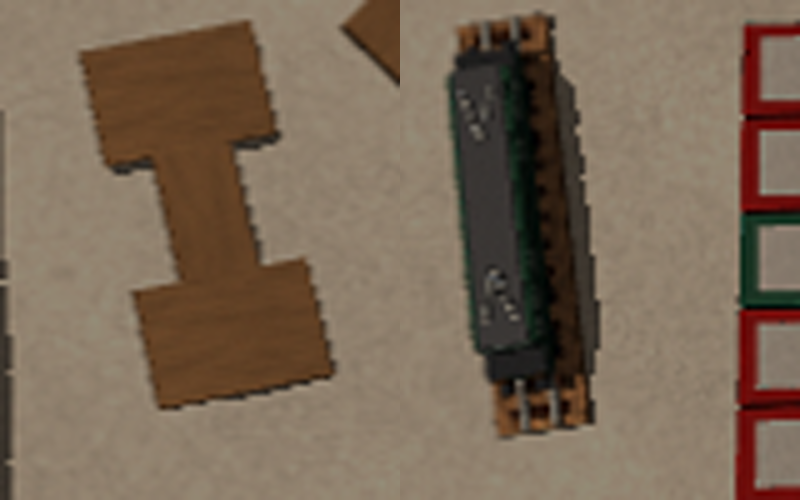

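The crop confirms the smallest board: it measures 0.202 x 0.097 m at the 36 mm plane, while the other two are about 0.264 x 0.13. It sits near (0.557,-0.324) with yaw about 10.7°. I'll go above it.

Call:
play_rows:
  rows:
    - [[3.03,-0.62,0.4],1]
    - [[3.03,-0.62,0.4],1]
    - [[3.03,-0.62,0.4],1]
    - [[3.03,-0.62,0.4],1]
    - [[3.03,-0.62,0.4],0]
  gripper: 1

```text
time_s: 0.52
eef_pos: [0.2839, -0.466, 0.2106]
eef_rot: [[0.982, 0.19, -0.0], [0.19, -0.982, 0.001], [-0.0, -0.001, -1.0]]
wrist_force: [-0.2, -0.5, -0.0]
opening: 0.0854
```

Call:
play_rows:
  rows:
    - [[3.03,-0.4,0.4],0]
    - [[3.03,-0.4,0.4],0]
    - [[3.03,-0.4,0.4],0]
    - [[3.03,-0.4,0.4],0]
    - [[3.03,-0.4,0.4],0]

```text
time_s: 0.93
eef_pos: [0.429, -0.4175, 0.1905]
eef_rot: [[0.982, 0.191, -0.001], [0.191, -0.982, 0.001], [-0.001, -0.001, -1.0]]
wrist_force: [-0.1, 0.4, 0.5]
opening: 0.0856
```

```bash
python3 - <<'E'
from h import *
ims={n:cv2.imread(f'pics/{n}0.png')[:,:,::-1].copy() for n in('top','scene')}
C={n:vision.camera_model(n) for n in ims}
C['w']=vision.camera_model('wrist'); ims['w']=vision.get_image('wrist'); s=sensors.sense(); print(s['eef_pos'],s['eef_rot'][:,0] if hasattr(s['eef_rot'],'shape') else s['eef_rot'])
cv2.imwrite('pics/w1.png',ims['w'][:,:,::-1]); import pickle; pickle.dump(C['w'],open('w1.pkl','wb'))
o,_=ray(C['w'],280,210);print('cam',o, np.array(C['w']['camera_from_world'])[:3,:3].round(2).tolist())
for n in ims:
    k=C[n]
    for name,P in dict(board=(.557,-.324,.036),tray=(.52,0,.053),loco=(.53,.25,.064)).items(): print(n,name,proj(k,P).round())
b={}
for n in ('top','scene'):
    for lo in ((0,0,20),):
        m=mask(ims[n],(0,0,0),(179,75,85))
        for c in blobs(m,60):
            mm=cv2.moments(c); p=(mm['m10']/mm['m00'],mm['m01']/mm['m00']); print(n,np.round(p,1),cv2.contourArea(c),plane(C[n],p,.053).round(3)[0])
E
```

```text
[ 0.4338767  -0.41462486  0.18896415] [0.98062555 0.19585194 0.00394316]
cam [ 0.49446198 -0.40435308  0.33442208] [[0.19, -0.98, -0.0], [0.95, 0.19, -0.26], [0.26, 0.05, 0.97]]
top board [351. 207.]
top tray [230. 220.]
top loco [134. 217.]
scene board [209. 209.]
scene tray [320. 218.]
scene loco [409. 237.]
w board [201.  39.]
w tray [-227.  -10.]
w loco [-708. -138.]
top [430.3 405. ] 160.0 [ 0.044 -0.504]
top [477.1 392.9] 184.5 [ 0.07  -0.627]
top [557.3 311.4] 138.0 [ 0.27  -0.857]
top [226.8 249.8] 401.5 [0.442 0.008]
top [308.  242.4] 535.5 [ 0.459 -0.205]
top [120.4 218. ] 140.0 [0.529 0.29 ]
top [234.5 192.8] 366.0 [ 0.595 -0.011]
top [181.1 243.5] 948.0 [0.459 0.128]
top [102.8 218.1] 670.5 [0.529 0.337]
top [171.6 154. ] 572.5 [0.704 0.159]
top [240.7 145.4] 211.5 [ 0.727 -0.028]
top [391.2 149.4] 52647.5 [ 0.713 -0.439]
scene [299.2 308.3] 213.0 [0.808 0.008]
scene [311.  239.2] 295.5 [ 0.598 -0.009]
scene [438.7 252. ] 793.0 [0.551 0.333]
scene [169.1 369.7] 24370.0 [ 1.031 -0.244]
scene [267.  212.7] 133.5 [ 0.54  -0.152]
scene [328.5 199.7] 238.5 [0.447 0.01 ]
scene [367.4 263.9] 1203.5 [0.637 0.153]
scene [281.3 174.7] 114.0 [ 0.386 -0.15 ]
scene [156.9 117. ] 532.0 [ 0.235 -0.634]
scene [ 17.1 146.4] 211.0 [ 0.485 -1.013]
scene [292.2  65.1] 42889.5 [-0.176 -0.255]
scene [33.6  4. ] 93.0 [-0.33  -1.487]
```

View pics/w1.png

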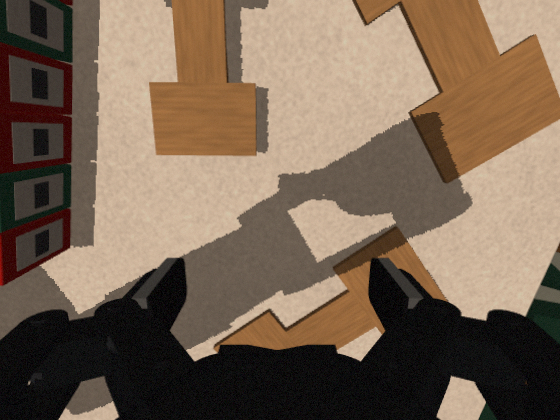

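The wrist view shows our board ahead of the tool: waist around (200,40), near end corners (150,83), (256,82), (257,155), (157,155). I'll go closer for one refining look.

Call:
play_rows:
  rows:
    - [[3.0,-2.2,0],0.5]
    - [[3.0,-2.2,0],0]
    - [[3.0,-2.1,0],0]
    - [[0,0,0],0]
    - [[0,0,0],0]

```text
time_s: 1.4
eef_pos: [0.5051, -0.3363, 0.1906]
eef_rot: [[0.983, 0.186, -0.001], [0.186, -0.983, 0.001], [-0.001, -0.001, -1.0]]
wrist_force: [-0.4, 0.3, 0.5]
opening: 0.0856
```

```bash
python3 - <<'E'
from h import *
import pickle
k=vision.camera_model('wrist'); im=vision.get_image('wrist'); s=sensors.sense(); print(s['time_s'],s['eef_pos'],s['eef_rot'][:,0])
cv2.imwrite('pics/w2.png',im[:,:,::-1])
pickle.dump(k,open('w2.pkl','wb'))
for f,kk in (('w1',pickle.load(open('w1.pkl','rb'))),('w2',k)):
    I=cv2.imread(f'pics/{f}.png')[:,:,::-1].copy(); m=mask(I,(4,85,40),(18,255,255))
    for b in blobs(m,1500):
        ap=cv2.approxPolyDP(b,4,True)[:,0,:]
        print(f,cv2.contourArea(b)); print(np.c_[ap,plane(kk,ap.astype(float),.036).round(4)].tolist())
E
```

```text
1.45 [ 0.50419072 -0.33750063  0.19068049] [ 0.9829736   0.18374135 -0.00141879]
w1 7949.0
[[447.0, 300.0, 0.3531, -0.6209], [395.0, 226.0, 0.4239, -0.5408], [333.0, 266.0, 0.3682, -0.4891], [346.0, 290.0, 0.3433, -0.5098], [286.0, 328.0, 0.284, -0.4551], [268.0, 309.0, 0.3039, -0.4307], [213.0, 348.0, 0.2419, -0.3779], [217.0, 352.0, 0.2374, -0.3832], [220.0, 344.0, 0.2488, -0.385], [272.0, 349.0, 0.2536, -0.4448], [334.0, 344.0, 0.274, -0.5133], [338.0, 349.0, 0.2683, -0.5194], [375.0, 326.0, 0.306, -0.5528], [382.0, 334.0, 0.2975, -0.5634], [385.0, 330.0, 0.3032, -0.5653], [368.0, 297.0, 0.3397, -0.5355], [372.0, 257.0, 0.3862, -0.527], [387.0, 257.0, 0.3893, -0.5425], [433.0, 298.0, 0.3524, -0.6052]]
w1 18373.5
[[353.0, 0.0, 0.6108, -0.4468], [365.0, 25.0, 0.5946, -0.4619], [399.0, 5.0, 0.6145, -0.4862], [439.0, 91.0, 0.5558, -0.5423], [409.0, 113.0, 0.5324, -0.5214], [444.0, 182.0, 0.4769, -0.5747], [559.0, 118.0, 0.5539, -0.6581], [559.0, 97.0, 0.5709, -0.6502], [536.0, 35.0, 0.6143, -0.6091], [500.0, 54.0, 0.5947, -0.5846], [477.0, 0.0, 0.63, -0.5496]]
w1 11658.0
[[171.0, 0.0,
[... 546 characters left out ...]
01], [299.0, 106.0, 0.595, -0.339], [326.0, 105.0, 0.6005, -0.3634], [329.0, 27.0, 0.6632, -0.3513]]
w2 2612.5
[[2.0, 25.0, 0.6108, -0.0742], [0.0, 225.0, 0.425, -0.0634], [5.0, 221.0, 0.4303, -0.0685], [21.0, 33.0, 0.6077, -0.0898]]
w2 24960.5
[[446.0, 0.0, 0.7008, -0.4439], [382.0, 45.0, 0.6581, -0.4004], [420.0, 122.0, 0.6021, -0.4533], [454.0, 107.0, 0.6205, -0.4798], [487.0, 178.0, 0.5635, -0.5336], [458.0, 196.0, 0.5411, -0.5121], [489.0, 257.0, 0.4847, -0.5658], [495.0, 259.0, 0.4838, -0.5727], [559.0, 225.0, 0.5313, -0.6218], [559.0, 139.0, 0.6109, -0.5858], [544.0, 145.0, 0.6032, -0.5745], [512.0, 67.0, 0.6618, -0.5187], [547.0, 43.0, 0.6852, -0.5407], [531.0, 0.0, 0.7133, -0.5139]]
```

View pics/w2.png

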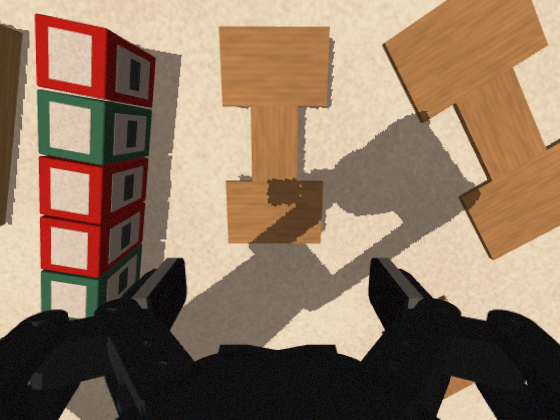

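The two wrist views agree on the board corners at z = 0.036 to within 1 mm. That gives centre (0.557,-0.323), yaw 10.5° and length 0.200. Descending to grip the waist.

Call:
play_rows:
  rows:
    - [[1.08,-0.09,3],0]
    - [[1.08,-0.09,3],0]
    - [[1.08,-0.09,3],0]
    - [[1.08,-0.09,3],0]
    - [[1.08,-0.07,2],0]

```text
time_s: 1.87
eef_pos: [0.5541, -0.3245, 0.0475]
eef_rot: [[0.984, 0.18, -0.005], [0.18, -0.984, 0.002], [-0.004, -0.003, -1.0]]
wrist_force: [-0.8, 0.4, -0.4]
opening: 0.0855
```

Call:
play_rows:
  rows:
    - [[0,0,1.5],0]
    - [[0,0,1.5],0]
    - [[0,0,1],0]
    - [[0,0,0],0]
    - [[0,0,0],0]

```text
time_s: 2.28
eef_pos: [0.5555, -0.3247, 0.0109]
eef_rot: [[0.984, 0.181, -0.001], [0.181, -0.984, 0.0], [-0.001, -0.001, -1.0]]
wrist_force: [-0.2, 0.6, 0.4]
opening: 0.0852
```

Call:
play_rows:
  rows:
    - [[0,0,0],0]
    - [[0,0,0],0]
    - [[0,0,0],0]
    - [[0,0,0],0]
    - [[0,0,0],0]
  gripper: 0

```text
time_s: 2.7
eef_pos: [0.5574, -0.3245, 0.013]
eef_rot: [[0.983, 0.182, 0.002], [0.182, -0.983, -0.002], [0.002, 0.002, -1.0]]
wrist_force: [0.5, -0.2, 4.4]
opening: 0.0424
```

Call:
play_rows:
  rows:
    - [[0,0,0],0]
    - [[0,0,0],0]
    - [[0,0,0],0]
    - [[0,0,0],0]
    - [[0,0,0],0]

```text
time_s: 3.12
eef_pos: [0.5574, -0.3245, 0.013]
eef_rot: [[0.983, 0.182, 0.002], [0.182, -0.983, -0.002], [0.002, 0.002, -1.0]]
wrist_force: [-0.6, -0.3, 5.8]
opening: 0.0427
```

The board is gripped (opening 42.5 mm). Lifting and moving part way, so I can look at the tray and at the board in the grip.

Call:
play_rows:
  rows:
    - [[0,0,-0.5],0]
    - [[0,0,-2],0]
    - [[0,0,-4],0]
    - [[0,0,-4],0]
    - [[0,0,-4],0]

```text
time_s: 3.53
eef_pos: [0.5556, -0.323, 0.1562]
eef_rot: [[0.983, 0.182, -0.003], [0.182, -0.983, 0.002], [-0.003, -0.003, -1.0]]
wrist_force: [-0.1, -1.4, -0.7]
opening: 0.0425
```

Call:
play_rows:
  rows:
    - [[-0.1,-2.2,-2],3.5]
    - [[-0.1,-3.2,-2],3.5]
    - [[-0.2,-3.6,-2],3.5]
    - [[-0.2,-3.6,0],3.5]
    - [[-0.2,-3,0],3.5]

```text
time_s: 3.95
eef_pos: [0.5401, -0.1669, 0.2181]
eef_rot: [[0.992, -0.125, 0.003], [-0.125, -0.992, -0.0], [0.003, 0.0, -1.0]]
wrist_force: [0.9, -0.5, -1.7]
opening: 0.0423
```

Call:
play_rows:
  rows:
    - [[0,0,0],0]
    - [[0,0,0],0]
    - [[0,0,0],0]

```text
time_s: 4.2
eef_pos: [0.54, -0.1689, 0.2156]
eef_rot: [[0.993, -0.121, -0.001], [-0.121, -0.993, -0.0], [-0.001, 0.0, -1.0]]
wrist_force: [0.1, -0.5, -1.9]
opening: 0.0427
```

```bash
python3 - <<'E'
from h import *
import pickle
k=vision.camera_model('wrist'); im=vision.get_image('wrist'); s=sensors.sense(); print(s['time_s'],s['eef_pos'],s['eef_rot'][:,0],s['opening'])
cv2.imwrite('pics/w3.png',im[:,:,::-1]); pickle.dump(k,open('w3.pkl','wb'))
for b in blobs(mask(im,(4,85,40),(20,255,255)),1500):
    ap=cv2.approxPolyDP(b,4,True)[:,0,:].astype(float)
    print('z.2',plane(k,ap,s['eef_pos'][2]+.022).round(4).tolist()); print(ap.tolist()); print('z.025',plane(k,ap,.025).round(4).tolist())
for b in blobs(mask(im,(0,0,0),(179,75,110)),800):
    ap=cv2.approxPolyDP(b,4,True)[:,0,:].astype(float)
    print('dark',np.c_[ap,plane(k,ap,.053).round(4)].tolist())
E
```

```text
4.25 [ 0.54003038 -0.1694247   0.21554015] [ 0.99252776 -0.12201064 -0.00143345] 0.0424258628745243
z.2 [[0.6383, -0.2671], [0.6274, -0.2555], [0.6063, -0.2757], [0.6061, -0.2779], [0.6091, -0.2811], [0.6369, -0.2775]]
[[528.0, 0.0], [491.0, 40.0], [543.0, 95.0], [549.0, 95.0], [559.0, 85.0], [559.0, 0.0]]
z.025 [[0.694, -0.4257], [0.6643, -0.3938], [0.6065, -0.4493], [0.6057, -0.4553], [0.6141, -0.464], [0.6902, -0.4543]]
z.2 [[0.6452, -0.1316], [0.61, -0.1273], [0.6132, -0.0974], [0.6102, -0.0969], [0.6077, -0.1212], [0.6047, -0.1268], [0.5927, -0.1244], [0.5965, -0.0956], [0.5536, -0.0901], [0.5495, -0.0876], [0.549, -0.0915], [0.5525, -0.0911], [0.5553, -0.0999], [0.554, -0.1062], [0.5516, -0.1061], [0.5526, -0.1143], [0.5499, -0.116], [0.5472, -0.1104], [0.5467, -0.1143], [0.5514, -0.1159], [0.5519, -0.1235], [0.5494, -0.1203], [0.5512, -0.1252], [0.5449, -0.1248], [0.5462, -0.13], [0.5777, -0.1336], [0.5766, -0.1498], [0.5124, -0.1424], [0.5073, -0.1616], [0.5071, -0.1867], [0.5711, -0.1947], [0.5684, -0.2206], [0.584, -0.2229], [0.5646, -0.2275], [0.5616, -0.2196], [0.553, -0.
[... 3473 characters left out ...]
0375], [155.0, 286.0, 0.4554, -0.0207], [122.0, 287.0, 0.4587, 0.0159], [130.0, 273.0, 0.4743, 0.003], [116.0, 287.0, 0.4595, 0.0225], [90.0, 287.0, 0.4631, 0.0509], [167.0, 287.0, 0.4525, -0.0336], [168.0, 298.0, 0.4389, -0.0318], [156.0, 300.0, 0.4381, -0.0179], [148.0, 290.0, 0.4515, -0.0118], [127.0, 292.0, 0.4519, 0.0119], [51.0, 345.0, 0.3954, 0.1164], [45.0, 343.0, 0.399, 0.1224], [52.0, 336.0, 0.4071, 0.1115], [42.0, 316.0, 0.4342, 0.1146], [3.0, 347.0, 0.4, 0.1719], [11.0, 367.0, 0.3718, 0.1722]]
dark [[112.0, 1.0, 0.7302, -0.0461], [97.0, 0.0, 0.7324, -0.0334], [103.0, 35.0, 0.7055, -0.031], [26.0, 46.0, 0.7046, 0.0397], [51.0, 49.0, 0.6998, 0.0184], [121.0, 38.0, 0.7013, -0.0463]]
```

View pics/w3.png

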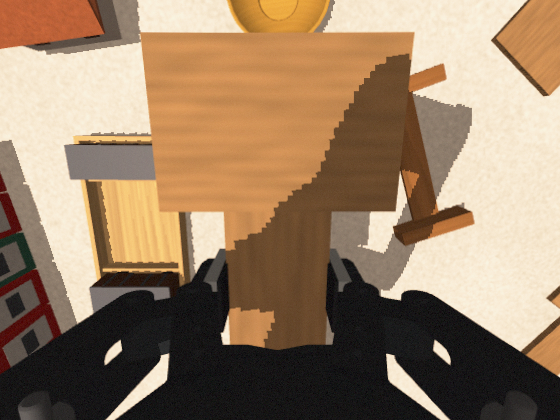

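The board hangs straight in the grip: far corners (140,32) and (413,32), notch corners (223,211) and (332,211), yaw within 0.2° of the tool. The tray is at left with the wagon_b roof corners near (66,146) and (71,180). Next I check the tray pose across the views.

```bash
python3 - <<'E'
from h import *
import pickle
T,S=vision.camera_model('top'),vision.camera_model('scene'); w=pickle.load(open('w3.pkl','rb'))
print(plane(w,[(66,146),(71,180)],.053).round(4))
for a,b in (((234.5,192.8),(311,239.2)),((226.8,249.8),(328.5,199.7)),((102.8,218.1),(438.7,252))): print(tri(T,a,S,b))
im=cv2.imread('pics/top0.png')[:,:,::-1].copy()
# tray rim outline incl. wagons, from union of wood & dark roof
roi=np.zeros(im.shape[:2],np.uint8); roi[180:270,200:262]=255
for nm,m in (('roof',mask(im,(0,0,40),(179,60,75))&roi),):
    for b in blobs(m,100):
        q=plane(T,b[:,0,:].astype(float),.053).astype(np.float32); rc=cv2.minAreaRect(q); print(nm,cv2.contourArea(b),np.round(rc[0],4),np.round(rc[1],4),round(rc[2],1))
wd=mask(im,(10,100,75),(25,255,255))&roi
b=max(blobs(wd,100),key=cv2.contourArea); q=plane(T,b[:,0,:].astype(float),.025).astype(np.float32); rc=cv2.minAreaRect(q); print('wood',np.round(rc[0],4),np.round(rc[1],4),round(rc[2],1))
E
```

```text
[[0.6152 0.0313]
 [0.582  0.0364]]
(array([ 0.59538164, -0.01021909,  0.04884826]), np.float64(0.0017923540499357208))
(array([0.44248246, 0.00935147, 0.04705519]), np.float64(0.0013107216481651593))
(array([0.533182  , 0.34144903, 0.02974399]), np.float64(0.005517541240798214))
roof 375.5 [0.4427 0.0083] [0.0866 0.0334] 82.8
roof 347.5 [ 0.5953 -0.0112] [0.0868 0.0327] 82.7
wood [ 0.5189 -0.0013] [0.1051 0.2046] 82.7
```

Call:
play_rows:
  rows:
    - [[-0.8,-3,0],0]
    - [[-0.9,-3.6,0],0]
    - [[-0.9,-3.6,0],0]
    - [[-0.9,-3.4,0],0]
    - [[-0.74,-2.85,0],0.3]

```text
time_s: 4.67
eef_pos: [0.5179, 0.0003, 0.2157]
eef_rot: [[0.992, -0.129, -0.001], [-0.129, -0.992, 0.0], [-0.001, -0.0, -1.0]]
wrist_force: [1.0, -0.1, -0.4]
opening: 0.0425
```

Call:
play_rows:
  rows:
    - [[0,0,2],0]
    - [[0,0,3.5],0]
    - [[0,0,3.5],0]
    - [[0,0,3],0]
    - [[0,0,2],0]

```text
time_s: 5.08
eef_pos: [0.5162, -0.0014, 0.072]
eef_rot: [[0.992, -0.128, -0.006], [-0.128, -0.992, 0.0], [-0.006, 0.0, -1.0]]
wrist_force: [-0.2, 0.5, -1.3]
opening: 0.0427
```

Call:
play_rows:
  rows:
    - [[0,0,0],0]
    - [[0,0,0],0]
    - [[0,0,0],0]

```text
time_s: 5.33
eef_pos: [0.5196, -0.0013, 0.0778]
eef_rot: [[0.992, -0.128, 0.002], [-0.128, -0.992, -0.0], [0.002, 0.0, -1.0]]
wrist_force: [-0.5, -0.7, -0.7]
opening: 0.0426
```

```bash
python3 - <<'E'
from h import *
k=vision.camera_model('wrist'); im=vision.get_image('wrist'); s=sensors.sense(); print(s['time_s'],s['eef_pos'],s['eef_rot'][:,0],s['wrist_force'])
t=vision.get_image('top'); c=vision.get_image('scene')
out=np.zeros((600,800,3),np.uint8); out[:300,:400]=cv2.resize(im,(400,300)); out[300:,:400]=cv2.resize(t[170:275,175:315],(400,300),interpolation=2); out[:300,400:]=cv2.resize(c[165:270,255:395],(400,300),interpolation=2)
cv2.imwrite('pics/p4.png',out[:,:,::-1])
cv2.imwrite('pics/w4.png',im[:,:,::-1])
E
```

```text
5.3833 [ 0.5200589  -0.00125053  0.0784854 ] [ 0.99177161 -0.12795729  0.00400062] [ 0.15800358  0.30753346 -0.06342931]
```

View pics/p4.png

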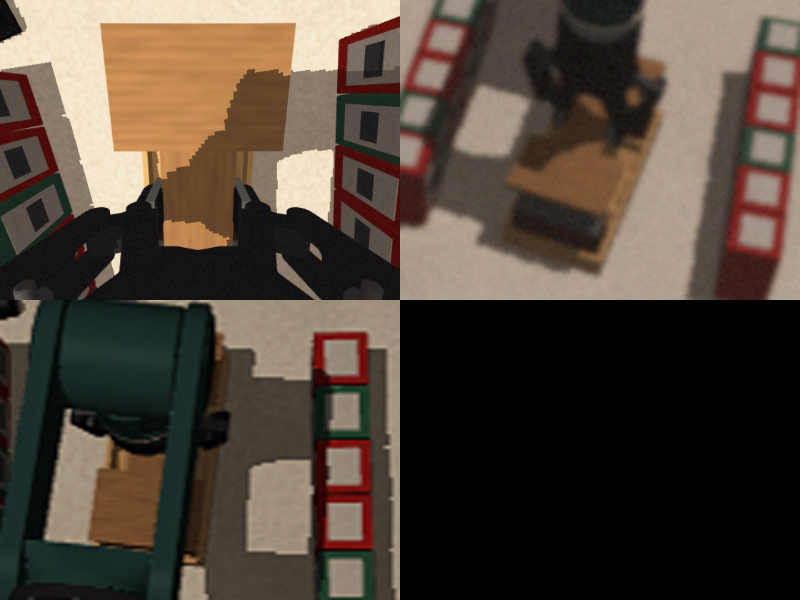

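The board is over the tray, with the tray walls visible in both notches. I'll measure their lateral symmetry numerically.

```bash
python3 - <<'E'
from h import *
k=vision.camera_model('wrist'); s=sensors.sense(); R=np.array(s['eef_rot']);p=np.array(s['eef_pos']); print(p,R[:,0])
im=vision.get_image('wrist'); h=cv2.cvtColor(im,cv2.COLOR_RGB2HSV)
for row in (222,):
    print(h[row,185:240].tolist()); print(h[row,325:375].tolist())
for z,u in ((.025,200),(.025,360)):
    q=plane(k,(u,222),z)[0]; print((R[:2,:2].T@(q-p[:2])))
    q=plane(k,(u+1,222),z)[0]; print((R[:2,:2].T@(q-p[:2])))
E
```

```text
[ 0.5200154  -0.00095572  0.07869926] [ 0.99183008 -0.1274859   0.00452108]
[[19, 41, 246], [20, 45, 245], [19, 44, 244], [17, 42, 244], [19, 44, 243], [17, 45, 243], [18, 47, 240], [19, 50, 239], [18, 49, 241], [18, 48, 244], [19, 44, 245], [20, 41, 246], [21, 39, 246], [19, 41, 246], [19, 54, 246], [19, 95, 244], [18, 132, 244], [18, 131, 243], [18, 133, 244], [18, 132, 243], [18, 132, 243], [18, 134, 244], [16, 141, 219], [17, 145, 86], [16, 152, 87], [16, 146, 91], [15, 136, 88], [15, 148, 88], [15, 139, 99], [16, 139, 117], [16, 137, 130], [16, 141, 132], [15, 137, 134], [15, 138, 131], [16, 143, 132], [16, 145, 130], [16, 147, 186], [18, 134, 240], [17, 137, 237], [15, 145, 220], [15, 150, 199], [14, 147, 198], [14, 148, 198], [14, 148, 197], [14, 150, 200], [14, 149, 207], [14, 150, 207], [14, 150, 208], [14, 145, 207], [15, 150, 207], [14, 149, 206], [15, 152, 200], [14, 152, 198], [15, 150, 196], [15, 150, 194]]
[[15, 154, 101], [15, 151, 98], [15, 154, 93], [14, 151, 96], [15, 145, 97], [15, 146, 101], [16, 143, 109], [16, 147, 116], [15, 141, 121], [16, 146, 122], [15, 140, 129], [16, 145, 123], [16, 142, 120], [16, 140, 126], [16, 138, 129], [17, 151, 118], [17, 156, 90], [16, 136, 90], [15, 139, 90], [16, 134, 93], [17, 140, 91], [16, 142, 97], [15, 143, 118], [16, 141, 132], [16, 148, 133], [16, 144, 133], [15, 144, 131], [16, 138, 133], [16, 140, 133], [15, 113, 136], [15, 59, 135], [14, 55, 135], [16, 60, 135], [14, 62, 136], [16, 63, 138], [14, 59, 143], [16, 61, 142], [15, 60, 144], [14, 64, 143], [15, 60, 140], [14, 61, 142], [14, 61, 142], [17, 67, 138], [15, 62, 144], [14, 61, 142], [15, 61, 137], [14, 58, 140], [15, 66, 139], [16, 60, 136], [12, 60, 140]]
[ 0.00631502 -0.05326117]
[ 0.00631543 -0.05258371]
[0.00640636 0.05527429]
[0.00640709 0.05595103]
```

Call:
play_rows:
  rows:
    - [[-0.1,0,0.8],0]
    - [[0,0,0.8],0]
    - [[0,0,0.7],0]
    - [[0,0,0.6],0]
    - [[0,0,0.4],0]

```text
time_s: 5.95
eef_pos: [0.5164, -0.0002, 0.0416]
eef_rot: [[0.992, -0.127, -0.002], [-0.127, -0.992, 0.0], [-0.002, 0.0, -1.0]]
wrist_force: [-0.1, 0.4, -1.4]
opening: 0.0423
```

Call:
play_rows:
  rows:
    - [[0,0,0.2],0]
    - [[0,0,0.2],0]
    - [[0,0,0.1],0]
    - [[0,0,0],0]
    - [[0,0,0],0]

```text
time_s: 6.37
eef_pos: [0.5175, -0.0004, 0.0386]
eef_rot: [[0.992, -0.127, 0.001], [-0.127, -0.992, -0.0], [0.001, 0.0, -1.0]]
wrist_force: [-0.2, 0.7, -0.7]
opening: 0.0428
```

Call:
play_rows:
  rows:
    - [[0,0,0.1],0]
    - [[0,0,0.1],0]
    - [[0,0,0],0]
    - [[0,0,0],0]

```text
time_s: 6.7
eef_pos: [0.5173, -0.0003, 0.0363]
eef_rot: [[0.992, -0.127, -0.0], [-0.127, -0.992, -0.0], [-0.0, 0.0, -1.0]]
wrist_force: [-0.3, -0.3, -1.6]
opening: 0.0423
```

Call:
play_rows:
  rows:
    - [[0,0,0.05],0]
    - [[0,0,0.05],0]
    - [[0,0,0],0]
    - [[0,0,0],0]

```text
time_s: 7.03
eef_pos: [0.5174, -0.0004, 0.036]
eef_rot: [[0.992, -0.127, 0.0], [-0.127, -0.992, -0.0], [0.0, 0.0, -1.0]]
wrist_force: [-3.3, 0.8, 5.3]
opening: 0.0432
```

Call:
play_rows:
  rows:
    - [[0,0,0.05],0]
    - [[0,0,0.05],0]
    - [[0,0,0],0]
    - [[0,0,0],0]

```text
time_s: 7.37
eef_pos: [0.5175, -0.0004, 0.036]
eef_rot: [[0.992, -0.127, 0.001], [-0.127, -0.992, -0.0], [0.001, 0.0, -1.0]]
wrist_force: [-4.7, 0.9, 9.0]
opening: 0.0427
```

Contact with the roofs at TCP z 0.036, as expected. Releasing.

Call:
play_rows:
  rows:
    - [[0,0,-0.08],0]
    - [[0,0,0],0]

```text
time_s: 7.53
eef_pos: [0.5176, -0.0004, 0.036]
eef_rot: [[0.992, -0.127, 0.001], [-0.127, -0.992, -0.0], [0.001, 0.0, -1.0]]
wrist_force: [-3.3, 0.3, 6.1]
opening: 0.0425
```

Call:
play_rows:
  rows:
    - [[0,0,0],0]
    - [[0,0,0],0]
    - [[0,0,0],0]
    - [[0,0,0],0]
    - [[0,0,0],0]
  gripper: 0.85

```text
time_s: 7.95
eef_pos: [0.5172, -0.0004, 0.0347]
eef_rot: [[0.992, -0.127, -0.001], [-0.127, -0.992, -0.0], [-0.0, 0.0, -1.0]]
wrist_force: [-0.0, 0.5, 0.5]
opening: 0.0728
```

Call:
play_rows:
  rows:
    - [[0,0,-0.6],0]
    - [[0,0,-1.5],0]
    - [[0,0,-3],0]
    - [[0,0,-4],0]
    - [[0,0,-4],0]

```text
time_s: 8.37
eef_pos: [0.5163, -0.0002, 0.1668]
eef_rot: [[0.992, -0.127, -0.003], [-0.127, -0.992, 0.0], [-0.003, 0.0, -1.0]]
wrist_force: [1.9, -0.4, 0.6]
opening: 0.0727
```

Call:
play_rows:
  rows:
    - [[-1,0,-3],0]
    - [[-2,0,-2],0]
    - [[-2,0,0],0]
    - [[0,0,0],0]
    - [[0,0,0],0]

```text
time_s: 8.78
eef_pos: [0.4676, 0.0061, 0.217]
eef_rot: [[0.992, -0.127, 0.002], [-0.127, -0.992, -0.0], [0.002, 0.0, -1.0]]
wrist_force: [0.8, -0.0, -0.8]
opening: 0.0727
```

```bash
python3 - <<'E'
from h import *
k=vision.camera_model('wrist'); im=vision.get_image('wrist'); s=sensors.sense(); print(s['time_s'],s['eef_pos'],s['eef_rot'][:,0],s['wrist_force'])
cv2.imwrite('pics/w5.png',im[:,:,::-1])
for b in blobs(mask(im,(4,85,40),(20,255,255)),3000):
    ap=cv2.approxPolyDP(b,4,True)[:,0,:].astype(float); print(np.c_[ap,plane(k,ap,.059).round(4)].tolist())
E
```

```text
8.8333 [0.46777673 0.00601057 0.2160913 ] [ 9.91894973e-01 -1.27058517e-01  7.04362792e-04] [ 0.27951451 -0.05038431  0.18272781]
[[224.0, 32.0, 0.6225, 0.0347], [232.0, 244.0, 0.4245, 0.0606], [323.0, 244.0, 0.4124, -0.0348], [331.0, 32.0, 0.6106, -0.0591]]
```

View pics/w5.png

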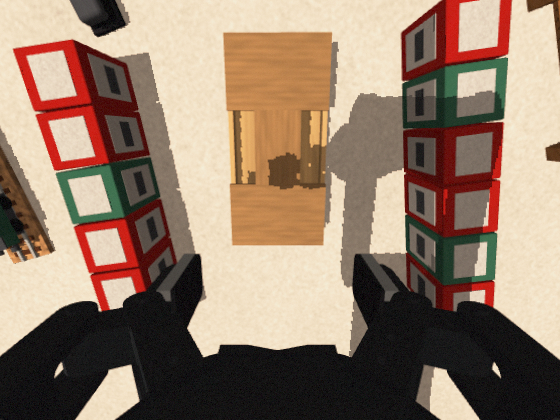

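The board lies with corners at (224,32), (331,32), (323,244) and (232,244). Its centre is (0.5175,0.0004) and yaw -7.2°, which matches the tray to about 1 mm. Now to the loco.

Call:
play_rows:
  rows:
    - [[0,-2.5,0],-1.6]
    - [[0,-3.6,0],-1.6]
    - [[0,-3.8,0],-1.6]
    - [[0,-3.8,0],-1.6]
    - [[0,-3.8,0],-1.6]
  gripper: 0.9

```text
time_s: 9.25
eef_pos: [0.4798, 0.182, 0.2146]
eef_rot: [[1.0, 0.013, -0.002], [0.013, -1.0, -0.001], [-0.002, 0.001, -1.0]]
wrist_force: [1.0, 0.2, 0.3]
opening: 0.0767
```

Call:
play_rows:
  rows:
    - [[0,-3.4,0],-1.6]
    - [[0,-2.5,0],-1.6]
    - [[0,-1,0],-1.6]
    - [[0,0,0],-0.6]
    - [[0,0,0],0]

```text
time_s: 9.67
eef_pos: [0.4775, 0.249, 0.215]
eef_rot: [[0.994, 0.107, -0.002], [0.107, -0.994, -0.002], [-0.002, 0.002, -1.0]]
wrist_force: [0.7, -0.6, -0.4]
opening: 0.077
```

```bash
python3 - <<'E'
from h import *
import pickle
k=vision.camera_model('wrist'); im=vision.get_image('wrist'); s=sensors.sense(); print(s['time_s'],s['eef_pos'],s['eef_rot'][:,0])
cv2.imwrite('pics/w6.png',im[:,:,::-1]);pickle.dump(k,open('w6.pkl','wb'))
E
```

```text
9.7167 [0.47762747 0.2484107  0.21529973] [ 0.99445683  0.10513847 -0.00123509]
```

Call:
play_rows:
  rows:
    - [[0,-2,0],0]
    - [[0,-3,0],0]
    - [[0,-2,0],0]
    - [[0,0,0],0]
    - [[0,0,0],0]

```text
time_s: 10.13
eef_pos: [0.4703, 0.318, 0.2158]
eef_rot: [[0.994, 0.105, -0.0], [0.105, -0.994, -0.001], [-0.0, 0.001, -1.0]]
wrist_force: [-0.7, -0.4, 0.2]
opening: 0.0771
```

```bash
python3 - <<'E'
from h import *
import pickle
k=vision.camera_model('wrist'); im=vision.get_image('wrist'); s=sensors.sense(); print(s['time_s'],s['eef_pos'],s['eef_rot'][:,0])
cv2.imwrite('pics/w7.png',im[:,:,::-1]);pickle.dump(k,open('w7.pkl','wb'))
a=cv2.imread('pics/w6.png')
cv2.imwrite('pics/v7.png',np.hstack([a[0:300,30:430],im[0:300,80:480,::-1]]))
E
```

```text
10.1833 [0.47038744 0.31750743 0.2159669 ] [ 9.94523022e-01  1.04517709e-01 -8.35990959e-05]
```

View pics/v7.png

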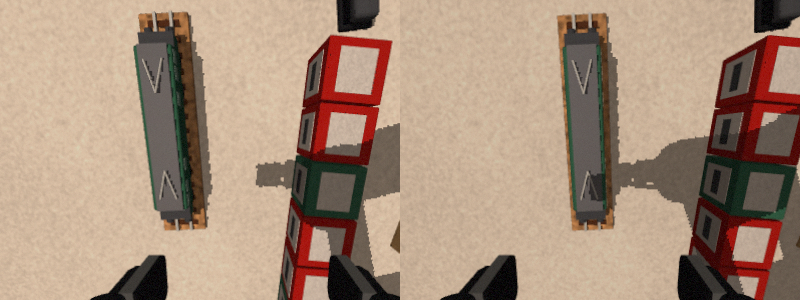

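Two wrist views show the loco roof (grey with green edges). In full-image pixels it runs from about (185,45) to (200,210) in the first and from (262,45) to (267,212) in the second. I'll measure the roof in both.

```bash
python3 - <<'E'
from h import *
import pickle
from scipy.optimize import brentq
D={}
for f,x0,x1,pt in (('w6',150,250,(190,125)),('w7',220,320,(265,125))):
    k=pickle.load(open(f+'.pkl','rb')); im=cv2.imread(f'pics/{f}.png')[:,:,::-1].copy(); h=cv2.cvtColor(im,cv2.COLOR_RGB2HSV)
    print(f,h[125,pt[0]-25:pt[0]+25:2].tolist())
    bg=cv2.inRange(h,np.array((0,0,55)),np.array((179,50,150)))
    roi=np.zeros_like(bg); roi[41:215,x0:x1]=255
    b=max(blobs(bg&roi,200),key=cv2.contourArea); hull=cv2.convexHull(b)
    rc=cv2.minAreaRect(hull); print(cv2.contourArea(b),rc, cv2.boxPoints(rc).round(1).tolist())
    D[f]=(k,rc[0])
    q=plane(k,hull[:,0,:].astype(float),.064).astype(np.float32); r2=cv2.minAreaRect(q); print(np.round(r2[0],4),np.round(r2[1],4),round(r2[2],2))
print(tri(*D['w6'],*D['w7']))
E
```

```text
w6 [[15, 63, 214], [17, 55, 217], [15, 60, 216], [14, 63, 212], [22, 53, 150], [71, 122, 88], [8, 26, 109], [13, 28, 108], [10, 28, 110], [15, 29, 106], [10, 21, 108], [11, 32, 111], [3, 21, 108], [13, 32, 110], [8, 28, 108], [7, 30, 110], [8, 28, 109], [13, 33, 109], [10, 28, 108], [8, 26, 108], [71, 69, 52], [69, 111, 85], [74, 136, 45], [69, 140, 31], [71, 108, 26]]
4842.0 ((192.11471557617188, 127.68282318115234), (177.01817321777344, 38.015625), 84.46136474609375) [[164.6999969482422, 41.400001525878906], [202.5, 37.79999923706055], [219.60000610351562, 213.89999389648438], [181.6999969482422, 217.60000610351562]]
[0.5313 0.3336] [0.157  0.0331] 8.6
w7 [[15, 65, 209], [15, 62, 201], [15, 77, 192], [14, 159, 135], [69, 111, 78], [68, 101, 86], [5, 28, 100], [15, 25, 102], [3, 23, 102], [8, 30, 102], [11, 28, 100], [11, 28, 101], [6, 25, 103], [6, 26, 98], [8, 28, 99], [10, 31, 99], [8, 31, 99], [8, 31, 100], [6, 25, 101], [7, 24, 95], [70, 110, 58], [69, 117, 63], [13, 156, 77], [14, 152, 87], [13, 164, 84]]
4576.5 ((264.5, 127.49999237060547), (174.28172302246094, 33.157432556152344), 87.95458984375) [[244.8000030517578, 41.0], [278.0, 39.79999923706055], [284.20001220703125, 214.0], [251.0, 215.1999969482422]]
[0.5318 0.3358] [0.1577 0.029 ] 8.41
(array([0.53702191, 0.33790653, 0.05579666]), np.float64(0.000801015733181198))
```

```bash
python3 - <<'E'
from h import *
import pickle
K={f:pickle.load(open(f+'.pkl','rb')) for f in('w6','w7')}
for f,c0,c1 in (('w6',182,201),('w7',262,269)):
    h=cv2.cvtColor(cv2.imread(f'pics/{f}.png'),cv2.COLOR_BGR2HSV)
    print(f,[(r,h[r,int(c0+(c1-c0)*(r-45)/165)].tolist()) for r in list(range(8,56,2))+list(range(200,236,2))])
    for row in (80,110,140,170):
        c=int(c0+(c1-c0)*(row-45)/165); g=[u for u in range(c-22,c+22) if h[row,u,1]<50 and 60<h[row,u,2]<125]; e=[u for u in range(c-25,c+25) if 60<h[row,u,0]<80 and h[row,u,2]>40]
        m=(min(g)+max(g))/2; print(row,min(g),max(g),'green',min(e),max(e),plane(K[f],(m,row),.064).round(4),plane(K[f],(m,row),.054).round(4))
E
```

```text
w6 [(8, [15, 63, 211]), (10, [15, 62, 211]), (12, [16, 61, 217]), (14, [14, 144, 163]), (16, [14, 160, 115]), (18, [13, 148, 148]), (20, [13, 156, 108]), (22, [9, 183, 81]), (24, [9, 177, 78]), (26, [9, 176, 77]), (28, [174, 32, 40]), (30, [12, 27, 48]), (32, [20, 12, 63]), (34, [8, 30, 69]), (36, [10, 24, 65]), (38, [174, 20, 64]), (40, [0, 16, 65]), (42, [4, 28, 73]), (44, [10, 29, 104]), (46, [3, 25, 104]), (48, [12, 32, 105]), (50, [11, 28, 102]), (52, [3, 27, 104]), (54, [12, 25, 104]), (200, [11, 27, 103]), (202, [11, 27, 105]), (204, [10, 29, 105]), (206, [13, 29, 105]), (208, [8, 27, 104]), (210, [0, 22, 91]), (212, [176, 28, 64]), (214, [23, 31, 66]), (216, [0, 27, 67]), (218, [0, 23, 68]), (220, [174, 33, 39]), (222, [7, 120, 68]), (224, [10, 166, 77]), (226, [13, 152, 144]), (228, [13, 153, 148]), (230, [16, 76, 192]), (232, [14, 61, 216]), (234, [16, 61, 217])]
80 171 199 green 169 207 [[0.5773 0.3433]] [[0.5784 0.3462]]
110 174 202 green 172 207 [[0.5521 0.3399]] [[0.5523 0.3427]]
140 178 206 green 176 211 [[0.5256 0.3354]] [[0.525  0.3381]]
170 182 208 green 180 213 [[0
[... 460 characters left out ...]
, 25, 101]), (50, [4, 19, 93]), (52, [10, 30, 102]), (54, [8, 21, 99]), (200, [3, 29, 96]), (202, [5, 29, 96]), (204, [11, 30, 95]), (206, [9, 28, 91]), (208, [9, 28, 92]), (210, [9, 27, 93]), (212, [15, 9, 59]), (214, [18, 21, 60]), (216, [0, 22, 58]), (218, [13, 29, 62]), (220, [11, 166, 77]), (222, [11, 195, 72]), (224, [11, 162, 113]), (226, [13, 154, 199]), (228, [14, 156, 186]), (230, [14, 76, 188]), (232, [15, 62, 199]), (234, [15, 62, 200])]
80 248 277 green 245 280 [[0.5781 0.3433]] [[0.5795 0.3439]]
110 250 278 green 247 282 [[0.5528 0.3396]] [[0.5533 0.34  ]]
140 252 279 green 249 283 [[0.5262 0.3356]] [[0.5258 0.3359]]
170 254 281 green 251 284 [[0.4982 0.331 ]] [[0.4969 0.3311]]
```

Both views agree on the roof edges at z = 0.064. Loco centre is about (0.532,0.336), yaw 8.7°, and the roof is symmetric. Descending and gripping.

Call:
play_rows:
  rows:
    - [[1.3,-0.25,1],-0.9]
    - [[1.3,-0.25,2.5],-0.9]
    - [[1.3,-0.25,3],-0.9]
    - [[1.3,-0.25,3],0]
    - [[1.1,-0.25,2],0]

```text
time_s: 10.6
eef_pos: [0.5309, 0.3371, 0.0979]
eef_rot: [[0.989, 0.15, -0.003], [0.15, -0.989, -0.003], [-0.003, 0.002, -1.0]]
wrist_force: [-0.7, -0.4, -0.4]
opening: 0.0769
```

Call:
play_rows:
  rows:
    - [[0,0,0],0]
    - [[0,0,0],0]
    - [[0,0,0],0]
    - [[0,0,0],0]

```text
time_s: 10.93
eef_pos: [0.5317, 0.3397, 0.104]
eef_rot: [[0.988, 0.152, 0.004], [0.152, -0.988, 0.002], [0.004, -0.001, -1.0]]
wrist_force: [-0.7, -0.0, 0.8]
opening: 0.0769
```

```bash
python3 - <<'E'
from h import *
k=vision.camera_model('wrist'); im=vision.get_image('wrist'); s=sensors.sense(); p=np.array(s['eef_pos']);R=np.array(s['eef_rot']); print(s['time_s'],p,R[:,0])
cv2.imwrite('pics/w8.png',im[:,:,::-1])
h=cv2.cvtColor(im,cv2.COLOR_RGB2HSV)
for row in (60,100,140,180):
    g=[u for u in range(200,360) if h[row,u,1]<50 and 60<h[row,u,2]<125]
    if g: m=(min(g)+max(g))/2; q=plane(k,(m,row),.064)[0]; print(row,min(g),max(g),q.round(4),(R[:2,:2].T@(q-p[:2])).round(4))
print([(r,h[r,277].tolist()) for r in range(0,60,3)])
E
```

```text
10.9833 [0.53156686 0.33995152 0.10406122] [0.98828399 0.15256389 0.0043595 ]
100 260 310 [0.6145 0.3487] [0.0833 0.004 ]
140 263 307 [0.5927 0.3452] [0.0612 0.0041]
180 263 306 [0.5692 0.3417] [0.0375 0.004 ]
[(0, [16, 58, 210]), (3, [15, 60, 208]), (6, [14, 64, 199]), (9, [14, 60, 207]), (12, [15, 61, 208]), (15, [15, 61, 208]), (18, [15, 63, 207]), (21, [15, 63, 208]), (24, [15, 61, 212]), (27, [15, 64, 207]), (30, [17, 56, 209]), (33, [16, 60, 209]), (36, [16, 62, 210]), (39, [16, 64, 206]), (42, [14, 62, 205]), (45, [15, 61, 204]), (48, [17, 64, 204]), (51, [15, 64, 203]), (54, [15, 64, 207]), (57, [16, 60, 208])]
```

Laterally it is 4 mm off and the yaw is aligned. Correcting, then descending.

Call:
play_rows:
  rows:
    - [[0,0.4,1],0]
    - [[0,0,2],0]
    - [[0,0,2.3],0]
    - [[0,0,1.8],0]
    - [[0,0,0.9],0]

```text
time_s: 11.4
eef_pos: [0.5295, 0.3348, 0.0183]
eef_rot: [[0.988, 0.153, -0.003], [0.153, -0.988, -0.002], [-0.004, 0.002, -1.0]]
wrist_force: [0.7, -0.5, -0.9]
opening: 0.0768
```

Call:
play_rows:
  rows:
    - [[0,0,0],0]
    - [[0,0,0],0]
    - [[0,0,0],0]

```text
time_s: 11.65
eef_pos: [0.5323, 0.3364, 0.0228]
eef_rot: [[0.988, 0.153, 0.003], [0.153, -0.988, 0.001], [0.003, -0.001, -1.0]]
wrist_force: [-0.2, 0.1, -0.3]
opening: 0.0771
```

Call:
play_rows:
  rows:
    - [[0,0,0],0]
    - [[0,0,0],0]
    - [[0,0,0],0]
    - [[0,0,0],0]
    - [[0,0,0],0]
  gripper: 0

```text
time_s: 12.07
eef_pos: [0.5319, 0.336, 0.0222]
eef_rot: [[0.988, 0.153, 0.002], [0.153, -0.988, 0.0], [0.002, -0.0, -1.0]]
wrist_force: [0.4, -0.8, 3.2]
opening: 0.0331
```

Call:
play_rows:
  rows:
    - [[0,0,0],0]
    - [[0,0,0],0]
    - [[0,0,0],0]
    - [[0,0,0],0]
    - [[0,0,0],0]

```text
time_s: 12.48
eef_pos: [0.5319, 0.336, 0.0222]
eef_rot: [[0.988, 0.153, 0.002], [0.153, -0.988, 0.0], [0.002, -0.0, -1.0]]
wrist_force: [-1.1, -1.5, 5.3]
opening: 0.0333
```

Gripped (opening 33 mm, TCP z 0.0222, so wheel bottoms are 10.2 mm below the TCP). Lifting, then crossing.

Call:
play_rows:
  rows:
    - [[0,0,-0.5],0]
    - [[0,0,-1.5],0]
    - [[0,0,-3],0]
    - [[0,0,-3.5],0]
    - [[0,0,-3.5],0]

```text
time_s: 12.9
eef_pos: [0.5292, 0.3351, 0.1387]
eef_rot: [[0.988, 0.153, -0.007], [0.153, -0.988, -0.003], [-0.007, 0.002, -1.0]]
wrist_force: [0.1, 0.2, -4.4]
opening: 0.0336
```

Call:
play_rows:
  rows:
    - [[0,0,-3],0]
    - [[0,0,-2],0]
    - [[0,0,0],0]
    - [[0,0,0],0]

```text
time_s: 13.23
eef_pos: [0.5311, 0.336, 0.1905]
eef_rot: [[0.988, 0.153, -0.0], [0.153, -0.988, 0.0], [-0.0, -0.0, -1.0]]
wrist_force: [0.3, -0.4, -3.8]
opening: 0.0337
```

Call:
play_rows:
  rows:
    - [[-0.15,1.2,0],1]
    - [[-0.15,2.2,0],1.3]
    - [[-0.15,2.8,0],1.4]
    - [[-0.15,3,0],1.4]
    - [[-0.15,3,0],1.4]

```text
time_s: 13.65
eef_pos: [0.5344, 0.2114, 0.1866]
eef_rot: [[0.999, 0.039, -0.007], [0.039, -0.999, -0.003], [-0.007, 0.003, -1.0]]
wrist_force: [-0.4, -0.7, -4.0]
opening: 0.0332
```

Call:
play_rows:
  rows:
    - [[-0.15,3,0],1.4]
    - [[-0.15,3,0],1.4]
    - [[-0.15,3,0],1.4]
    - [[-0.15,3,0],1.4]
    - [[-0.15,2.8,0],1.3]

```text
time_s: 14.07
eef_pos: [0.5253, 0.0634, 0.187]
eef_rot: [[0.997, -0.083, -0.007], [-0.083, -0.997, -0.001], [-0.007, 0.002, -1.0]]
wrist_force: [0.7, 0.7, -3.3]
opening: 0.0331
```

Call:
play_rows:
  rows:
    - [[-0.15,2.5,0],1.3]
    - [[-0.15,2,0],1.3]
    - [[0,1.5,0],0]
    - [[0,0,0],0]
    - [[0,0,0],0]

```text
time_s: 14.48
eef_pos: [0.5169, 0.0056, 0.1879]
eef_rot: [[0.992, -0.128, -0.006], [-0.128, -0.992, 0.001], [-0.006, -0.0, -1.0]]
wrist_force: [-0.2, 0.5, -4.5]
opening: 0.0332
```

Call:
play_rows:
  rows:
    - [[0,0,0],0]
    - [[0,0,0],0]
    - [[0,0,0],0]
    - [[0,0,0],0]

```text
time_s: 14.82
eef_pos: [0.5187, 0.0073, 0.1908]
eef_rot: [[0.992, -0.124, -0.0], [-0.124, -0.992, 0.0], [-0.0, 0.0, -1.0]]
wrist_force: [0.5, 0.5, -4.5]
opening: 0.0336
```

```bash
python3 - <<'E'
from h import *
import pickle
k=vision.camera_model('wrist'); im=vision.get_image('wrist'); s=sensors.sense(); print(s['time_s'],s['eef_pos'],s['eef_rot'],s['wrist_force'])
pickle.dump((k,s['eef_pos'],s['eef_rot']),open('w9.pkl','wb'))
cv2.imwrite('pics/w9.png',im[:,:,::-1])
E
```

```text
14.8667 [0.51879622 0.00720371 0.19098718] [[ 9.92266914e-01 -1.24122325e-01 -1.43889570e-04]
 [-1.24122325e-01 -9.92266924e-01  1.02347861e-05]
 [-1.44047226e-04  7.70426838e-06 -9.99999990e-01]] [-0.27842837  0.17011343 -4.08405496]
```

View pics/w9.png

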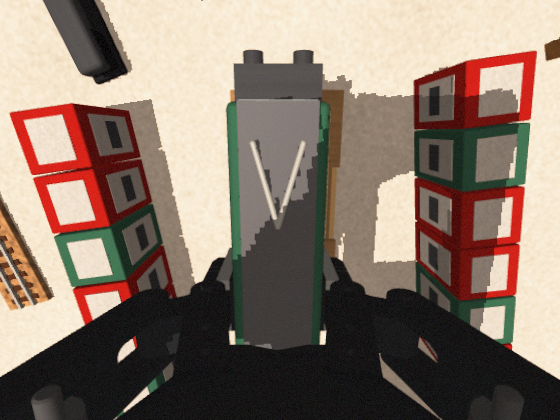

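The loco hangs straight in the grip: roof far edge at row 99, columns 236 to 327. The board's far edge is visible at row 90 (231 and 345). Checking the loco's centring in the tool frame.

```bash
python3 - <<'E'
from h import *
import pickle
k,p,R=pickle.load(open('w9.pkl','rb')); p=np.array(p);R=np.array(R)
tf=lambda q:(R[:2,:2].T@(q-p[:2])).round(4)
for u,v in ((236,99),(327,99),(281.5,99),(281,200),(281,300)): print('roof',tf(plane(k,(u,v),p[2]+.0418)[0]))
print('board far corners',plane(k,[(345,90),(231,90)],.059).round(4))
for f,a,b in (('w6',(180,43.5),(201,210.5)),('w7',(262,44.7),(269,211.3))):
    kk=pickle.load(open(f+'.pkl','rb')); q=plane(kk,[a,b],.064); print(f,q.round(4),q.mean(0),np.linalg.norm(q[0]-q[1]))
h=cv2.cvtColor(cv2.imread('pics/w9.png'),cv2.COLOR_BGR2HSV)
for row in (120,160,200): print(row,[(u,h[row,u].tolist()) for u in list(range(226,246,2))+list(range(314,334,2))])
E
```

```text
roof [ 0.0758 -0.0139]
roof [0.0758 0.0148]
roof [0.0758 0.0004]
roof [0.0432 0.0004]
roof [0.0046 0.0005]
board far corners [[ 0.6098 -0.0609]
 [ 0.6218  0.0347]]
w6 [[0.6061 0.3483]
 [0.4578 0.3241]] [0.53193066 0.33624022] 0.15030510718626944
w7 [[0.6064 0.3464]
 [0.4571 0.3254]] [0.53171857 0.33589645] 0.15079525646179512
120 [(226, [17, 53, 211]), (228, [71, 105, 109]), (230, [70, 105, 117]), (232, [70, 103, 121]), (234, [69, 109, 126]), (236, [68, 82, 124]), (238, [11, 26, 137]), (240, [8, 29, 142]), (242, [11, 30, 137]), (244, [12, 24, 138]), (314, [8, 28, 137]), (316, [12, 25, 133]), (318, [13, 19, 118]), (320, [75, 104, 59]), (322, [69, 109, 119]), (324, [69, 108, 116]), (326, [71, 107, 100]), (328, [72, 106, 70]), (330, [15, 112, 123]), (332, [15, 138, 107])]
160 [(226, [18, 40, 246]), (228, [43, 44, 134]), (230, [69, 107, 107]), (232, [70, 103, 116]), (234, [70, 108, 123]), (236, [70, 110, 121]), (238, [55, 39, 125]), (240, [9, 24, 137]), (242, [9, 26, 137]), (244, [7, 24, 137]), (314, [0, 23, 66]), (316, [165, 15, 67]), (318, [72, 117, 59]), (320, [72, 98, 65]), (322, [71, 100, 61]), (324, [72, 105, 61]), (326, [72, 125, 51]), (328, [17, 101, 101]), (330, [16, 148, 100]), (332, [14, 150, 100])]
200 [(226, [19, 37, 248]), (228, [18, 41, 245]), (230, [70, 96, 77]), (232, [70, 107, 114]), (234, [70, 111, 119]), (236, [70, 111, 122]), (238, [70, 105, 119]), (240, [9, 26, 137]), (242, [5, 24, 136]), (244, [9, 31, 138]), (314, [6, 20, 65]), (316, [69, 62, 58]), (318, [75, 130, 61]), (320, [70, 105, 63]), (322, [70, 95, 62]), (324, [67, 104, 54]), (326, [19, 122, 94]), (328, [16, 137, 95]), (330, [15, 141, 116]), (332, [16, 140, 138])]
```

The loco is centred in the grip within 1 mm and the board has not moved. Descending gently to TCP z of about 0.084.

Call:
play_rows:
  rows:
    - [[-0.05,0.3,1],0.1]
    - [[0,0.39,2],0]
    - [[0,0,2],0]
    - [[0,0,1.6],0]
    - [[0,0,1],0]

```text
time_s: 15.28
eef_pos: [0.5158, -0.0001, 0.112]
eef_rot: [[0.992, -0.127, -0.004], [-0.127, -0.992, 0.0], [-0.004, 0.0, -1.0]]
wrist_force: [-0.6, -0.3, -5.2]
opening: 0.0331
```

Call:
play_rows:
  rows:
    - [[0,0,0.6],0]
    - [[0,0,0.4],0]
    - [[0,0,0.2],0]
    - [[0,0,0],0]
    - [[0,0,0],0]

```text
time_s: 15.7
eef_pos: [0.5181, -0.0003, 0.1041]
eef_rot: [[0.992, -0.127, 0.002], [-0.127, -0.992, -0.0], [0.002, 0.0, -1.0]]
wrist_force: [-0.9, -0.7, -3.6]
opening: 0.0336
```

Call:
play_rows:
  rows:
    - [[0,0,0.5],0]
    - [[0,0,0.4],0]
    - [[0,0,0.3],0]
    - [[0,0,0.2],0]
    - [[0,0,0.1],0]

```text
time_s: 16.12
eef_pos: [0.517, -0.0002, 0.0875]
eef_rot: [[0.992, -0.127, -0.001], [-0.127, -0.992, 0.0], [-0.001, 0.0, -1.0]]
wrist_force: [1.3, -0.1, -2.8]
opening: 0.0333
```

Call:
play_rows:
  rows:
    - [[0,0,0],0]
    - [[0,0,0],0]
    - [[0,0,0],0]
    - [[0,0,0],0]
    - [[0,0,0],0]

```text
time_s: 16.53
eef_pos: [0.5175, -0.0003, 0.0883]
eef_rot: [[0.992, -0.127, 0.0], [-0.127, -0.992, -0.0], [0.0, 0.0, -1.0]]
wrist_force: [-0.3, 0.0, -4.2]
opening: 0.0334
```

Call:
play_rows:
  rows:
    - [[0,0,0.1],0]
    - [[0,0,0.15],0]
    - [[0,0,0.1],0]
    - [[0,0,0.05],0]
    - [[0,0,0],0]

```text
time_s: 16.95
eef_pos: [0.5172, -0.0002, 0.0837]
eef_rot: [[0.992, -0.127, -0.001], [-0.127, -0.992, -0.0], [-0.001, 0.0, -1.0]]
wrist_force: [0.6, 0.2, -4.5]
opening: 0.0335
```

Call:
play_rows:
  rows:
    - [[0,0,0],0]
    - [[0,0,0],0]
    - [[0,0,0],0]
    - [[0,0,0],0]
    - [[0,0,0],0]

```text
time_s: 17.37
eef_pos: [0.5175, -0.0003, 0.0842]
eef_rot: [[0.992, -0.127, 0.0], [-0.127, -0.992, -0.0], [0.0, 0.0, -1.0]]
wrist_force: [0.2, -0.6, -4.1]
opening: 0.0335
```

```bash
python3 - <<'E'
from h import *
C={n:vision.camera_model(n) for n in('wrist','scene')}; I={n:vision.get_image(n) for n in C}; s=sensors.sense(); p=np.array(s['eef_pos']);R=np.array(s['eef_rot']); print(s['time_s'],p,R[:,0],s['wrist_force'],np.abs(s['qvel']).max())
def W(x,y,z): return np.r_[p[:2]+R[:2,:2]@[x,y],z]
w=I['wrist'].copy()
for x,y,z in ((.1,-.048,.059),(.1,.048,.059)): print('pred board corner wrist',proj(C['wrist'],W(x,y,z)).round(1))
sc=I['scene']; a=sc[160:272,250:400]; a=cv2.resize(a,(750,560),interpolation=2)
def mk(P): 
    q=proj(C['scene'],P); return tuple(np.round((q-[250,160])*5+2).astype(int))
for P in [W(x,y,.059) for x in(.1,-.1) for y in(.048,-.048)]: cv2.circle(a,tuple(map(int,mk(P))),3,(0,0,255),1)
for P in [W(x,y,.074) for x in(.088,) for y in(.015,-.015)]: cv2.circle(a,tuple(map(int,mk(P))),3,(255,0,255),1)
cv2.imwrite('pics/s10.png',a[:,:,::-1])
h=cv2.cvtColor(w,cv2.COLOR_RGB2HSV); 
b=max(blobs(mask(w,(4,85,40),(20,255,255)),500),key=cv2.contourArea); print(cv2.approxPolyDP(b,4,True)[:,0].tolist())
E
```

```text
17.4667 [ 5.17439938e-01 -2.70167633e-04  8.41577585e-02] [ 9.91895710e-01 -1.27054611e-01  1.63255578e-04] [ 0.35041937 -0.42658155 -4.53921384] 0.09715198456340772
pred board corner wrist [184.2  60.9]
pred board corner wrist [373.9  61. ]
[[243, 62], [182, 62], [191, 183], [201, 190], [207, 272], [212, 261], [231, 247], [225, 108], [234, 101], [233, 64]]
```

View pics/s10.png

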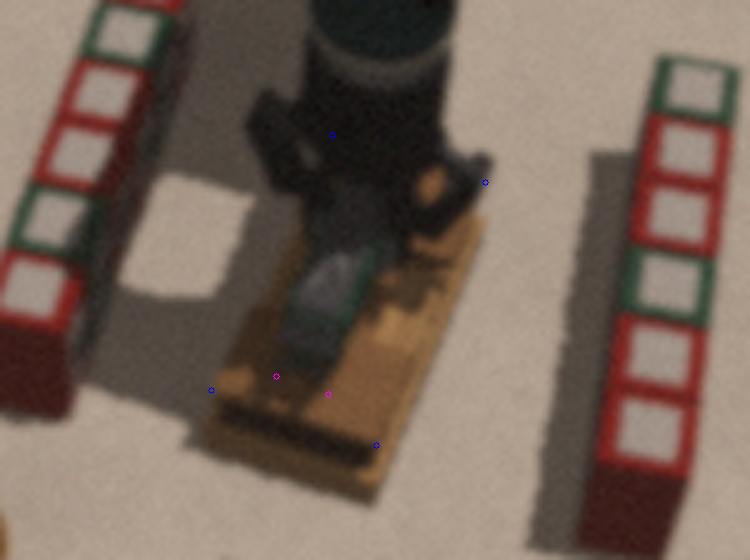

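```bash
python3 - <<'E'
from h import *
print(r.close_job()); s=sensors.sense(); print(s['time_s'],s['eef_pos'],s['opening'],s['wrist_force'])
E
```

```text
the job is handed in; nothing more can be done
None
the job is handed in; nothing more can be done
```

The job is handed in at 17.5 s on the clock: the board is on the wagon roofs and the loco is held above it, gripped and still.

- **Board:** I picked up the smallest of the three notched boards, laid it on the roofs and let go. A look afterwards put its centre at (0.5175, 0.0004), yaw -7.2°. The tray was at about (0.518 to 0.519, -0.001), yaw -7.3°.
- **Locomotive:** I gripped it at its middle, centred within about 1 mm, and lifted it over the boxed row between it and the tray. It stopped level and lengthwise, with its centre within 1 mm of the board's.
- **Gap:** The wheel bottoms are at about 74 mm and the board top is at 59 mm, so roughly 15 mm. The loco's part is worked out from the tool height, not measured directly at the end. The wrist force was just the loco's weight, about 4 N, so nothing was touching.

**Last checks:** The visible board corner in the wrist view matched its expected place within 2 pixels, and the board had not moved during the loco's approach. Two results disagreed slightly:
- The tray's position from the top camera and from the wrist camera differed by about 2 mm.
- A rough two-camera height for the wagon roofs came out at 47 to 49 mm against the stated 53 mm. The board first touched at the height that 53 mm predicts.

The arm hid the wagons from above at the end, and I did not re-measure the boxed rows, house, dish or stapler. I saw no unexpected contact forces at any point.

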